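# Run the torch carriage to its start notch and hold it

## Robot

A 6-joint arm with a two-finger parallel gripper is mounted at the origin on the work surface; the furniture and walls round the work are solid. World frame = base frame: x ahead of the robot, y to its left, z up, the work surface at z = 0. Lengths are in m, angles in rad, forces in N, time in s.
With the tool pointing down it reaches from about 0.35 to 0.775 m from the base axis. Payload 7.3 kg.
Tool frame: the origin (TCP) lies on the centre line of the jaws, within the pads' length; the fingertips stand 17 mm ahead of it and the grasp point (between the pads) lies 2 mm behind it (robot.tip_extent is the distance from the TCP to the fingertips, in m); z points along the fingers, y is the line along which they close (so a half turn about z gives the same grasp; the last joint's range is limited). The gripper opens to 92 mm and grips with 3 to 60 N. Pads are 19 mm wide; open, the fingers measure 130 mm over their backs; the gripper's body (75 mm by 190 mm) begins 47 mm behind the grasp point.
Start: joints at [1.071, 0.342, 1.524, -0, 1.275, -0.146], TCP at [0.182, 0.493, 0.244] pointing down, gripper open.
Joint ranges: [-2.53, 2.53], [-0.77, 2.02], [0.04, 2.7], [-1, 4.14], [0.28, 2.66], [-3.11, 3.11]. Speed limits (rad/s): [2.57, 2.57, 3.14, 3.14, 3.14, 3.14].

## Interface

Orientations are given as [roll, pitch, yaw] about the fixed x, y, z axes, in that order (R = Rz(yaw) Ry(pitch) Rx(roll)).
In Python, from cell import robot gives the robot as it stands.
- The arm moves only by the tool step_arm, never from a script. Its argument "motion" is a list of rows, each a list of 2 entries, a list of its own where there are three numbers: the shift along the tool's x, y, z in units of 60 mm (1.0 is 60 mm), then the turn about the tool's z in rad. In form: [[[x, y, z], spin], ...]. A call has 1 to 10 rows; each row is the pose to reach, as a shift and turn from the pose commanded when the call began, along the tool's axes at that moment; what a row does not reach only later rows make up. A row lasts 1/8 s, in which the tool goes at most 62.5 mm and 10.7 degrees, less where a joint would pass 70% of its speed; a pose out of reach is approached as far as the arm can. A call with a gripper value outside its range is refused whole. "hand" is the closure in counts, from 0 (fully open) to 255 (shut), set as the call begins (left out, the last holds). The fingers move at their own pace and stop on an object; "squeeze" is the grip in N (left out, the last holds). Time passes only in rows, so rows that repeat a pose let the fingers close. It gives the time, the measured TCP pose, the force, the opening and the grip force at its end, in the units of the state.
- robot.observe(): the state, without advancing time (a new reading comes with each control period).
- robot.read_camera(name): name is "scene" or "top" or "wrist"; returns a dict with "pixels" (384x512x3 uint8, red, green, blue), "intrinsics" (3x3 intrinsics, pixels), "xyz" and "rotation" of the camera in the world; the wrist camera has in their place "T_tool_cam" (4x4, takes a point from camera to tool coordinates, whose origin is the TCP and whose axes are the flange's). Camera axes: x right, y up, looking along -z (the intrinsics and any distortion apply to the point x, -y, -z); pixel columns grow to the right and rows downward; lengths in m; the calibration is good to about 2 mm. The wrist camera is an equidistant fisheye: a pixel r from the principal point sees the ray r / f radians off the axis. A picture is of the moment at which its call begins: read the wrist's pose just before it. There is no depth.
- robot.hand_in(): hands the job in; it is judged then, once.
The state is a dict: "time": time; "qpos": joint angles; "qvel": joint speeds; "joint_efforts": joint torques, N m; "tool_pos": TCP position; "tool_rot": TCP orientation; "contact_force": force on the tool from outside, world axes, zero at the start; "torque": the same for the moment, N m; "opening": finger opening in m; "grip_force": force on a finger pad.
Only numpy, scipy, OpenCV 4.12 (cv2) and the standard library are available. Lean on these libraries where they do the work, as an engineer would, in place of code of your own. Each camera call takes 0.05 s, during which the arm holds its last target. There are 200 camera calls.

## Task

The small weld carriage on its rail has to be brought to the start of the seam so that the torch can be fitted. First stand the red-knobbed clutch lever straight up (free-wheel; never tip it over to the far, track-release side, and do not drag the carriage while the lever is still in drive), then take the carriage by its black bow handle and slide it to the right until you feel its spring ball drop into the notch of the index strip. Finish while still gripping the handle with the carriage at rest in the notch; leave the things around the track where they are.

Things in the scene. Friction and masses are not known exactly. Their poses are not given: they have to be found in the camera images.
- track: aluminium rail, 440 long, 60 wide, on three grey magnet feet (104 wide), fixed to the table; origin on the table top under the middle of the rail. Its y axis runs along the rail (to the robot's left when its yaw is 0), its x axis points away from the robot. A carriage runs on it between two dark end blocks.
- carriage (a joint): position of the carriage along the rail, m: 0 at the left end (track +y), growing to the right (track -y), 0.26 at the right end; parked at 0 to 0.04. Clutch lever upright: it slides with 1 to 3 N of drag; lever in drive: held with about 10 to 18 N. The notch is set anew for each plate: it lies where this joint reads 0.12 to 0.18 and is found by feel.
- ball_plunger (a joint): spring ball under the carriage that rides on a dark steel index strip on the rail, m: about 0.0005 while it rides on top, about 0.0043 when fully down in the strip's only notch (a V, 12 wide, 6 deep, 45 degree flanks). It pulls the carriage in with up to 6 N over the last 4 mm; pushing it out again takes about 8 to 12 N.
- carry_handle: bow handle across the carriage's left part; black rubber sleeve 66 long along track x, 22 diameter, its axis 154 above the table, free underneath down to 60 above the table. This origin lies on the table plane under the handle; same axes as the track. It moves with the carriage.
- handle_grip (a point): middle of the rubber sleeve of the bow handle (154 above the table); the sleeve runs along this point's x axis, so fingers close on it along y (22 wide). It moves with the carriage.
- clutch_lever (a joint): angle in rad of the clutch lever on top of the blue gearbox: 0 = straight up (free-wheel, white mark on the quadrant), negative = leaning towards the robot (drive, red mark, -0.62), positive = leaning away from the robot (track release, yellow mark, +0.62). Starts at -0.65 to -0.5. Stiff hinge, stays where it is left; the knob needs about 2 to 4 N to move.
- lever_knob (a point): centre of the red knob at the top of the clutch lever, 23 diameter, 24 high, 70 from the lever's pivot. The point turns with the lever; its y axis is the hinge axis, along the rail. The knob is 93 to the right of the handle along the rail (track -y).
- lever_pivot (a point): the lever's pivot, 104 above the table; the knob moves on an arc of 70 radius about it in the plane across the rail (track x and z). With the lever upright the knob's centre is 174 above the table.
- wrench: bystander, loose: 17 mm combination wrench, bright steel, 35 x 204 x 8, lying behind the track; origin at the centre of its underside. Leave it alone.
- pliers: bystander, loose: combination pliers with red handles, 61 x 182 x 13, lying behind the track; origin at the centre of its underside. Leave it alone.
- oil_bottle: bystander, loose: black squeeze bottle with red spout, 56 x 55 x 166 tall, standing at the back right; origin at the centre of its underside. Leave it alone.
- round_bar: bystander, loose: upright bright steel bar, 25 diameter x 111 tall, standing behind the track's right end; origin at the centre of its underside. Leave it alone.
- pointer_tip (a point): tip of the brass pointer on the carriage's torch arm (robot's side of the rail), 15 above the table. In the notch it stands over the seam, 8 inside the right-hand end (track -y) of the two tacked steel plates, 240 long, clamped beside the rail.

How it is judged:
By the outcome, as a careful person would: the job done as asked, in the order asked, and still so for the second after the job is handed in, while the arm keeps its last pose, push and grip.
It also fails if it takes over 64 s, if anything falls off the work surface, if the arm or the gripper's body presses on something with over 40 N, if the wrist force passes 120 N, or if a joint passes its speed limit or range.

## Working session

There is one attempt and no reset: what is moved stays moved. The work goes in short steps, Python scripts to look and compute and a tool call to move; the robot and the scene stay as the last step left them, time stands still between calls to the robot, and variables do not carry over. Pictures are saved under pics/ and viewed, at most 10 in all, crops included, and the job is handed in when it is done.

Besides the shell and the picture viewer there is one more tool, called after "Emit:" as name([rows], argument=value, ...), one row to a line, values as JSON. step_arm: Moves the arm, as the interface text tells. Its arguments: {"type":"object","properties":{"motion":{"type":"array"},"hand":{"type":"number"},"squeeze":{"type":"number"}},"required":["motion"]}

```bash
mkdir -p pics; cat > h.py <<'E'
from cell import robot
import numpy as np, cv2
def cam(n):
    c=robot.read_camera(n); return c
def ray(c,u,v):
    K=np.array(c["intrinsics"]); d=np.array([(u-K[0,2])/K[0,0],-(v-K[1,2])/K[1,1],-1.])
    R=np.array(c["rotation"]); 
    return np.array(c["xyz"]),R@d/np.linalg.norm(d)
def tri(rs):
    A=sum(np.eye(3)-np.outer(d,d) for o,d in rs); b=sum((np.eye(3)-np.outer(d,d))@o for o,d in rs)
    p=np.linalg.solve(A,b); return p,[np.linalg.norm((np.eye(3)-np.outer(d,d))@(p-o)) for o,d in rs]
E
python3 - <<'E'
from h import *
import pickle
s=robot.observe();print(s)
C={}
for n in("scene","top"):
    c=cam(n);C[n]=c;print(n,c["intrinsics"],c["xyz"],c["rotation"],[k for k in c])
    cv2.imwrite(f"pics/{n}0.png",cv2.resize(c["pixels"][:,:,::-1],(800,600),interpolation=cv2.INTER_CUBIC))
pickle.dump(C,open("c0.pkl","wb"))
E
```

```text
{'time': 0.0, 'qpos': array([ 1.07102545e+00,  3.42751290e-01,  1.52503389e+00,  7.12847078e-06,
        1.27540252e+00, -1.46006985e-01]), 'qvel': array([ 0.0004142 ,  0.0001992 , -0.00162457, -0.00157183, -0.00077392,
       -0.00155704]), 'joint_efforts': array([ 1.99500537e-04, -4.31242454e+01, -2.44219279e+01,  7.17375451e-02,
        5.60231984e-02, -1.33963140e-04]), 'tool_pos': array([0.18166827, 0.49215125, 0.24302423]), 'tool_rot': array([-3.14001557e+00, -2.38804842e-04,  2.78782649e+00]), 'contact_force': array([ 0.70297081,  0.54337133, -0.1017449 ]), 'torque': array([ 0.02146909, -0.02529819,  0.03131415]), 'grip_force': 0.0, 'opening': 0.09194898067382601}
scene [[405.13797128   0.         248.72562011]
 [  0.         405.13797128 188.67439959]
 [  0.           0.           1.        ]] [ 0.13398497 -0.48278975  0.90672448] [ 0.67226315  0.01673945 -0.70853133] ['pixels', 'intrinsics', 'xyz', 'rotation']
top [[461.87719354   0.         255.56217935]
 [  0.         461.87719354 185.29594631]
 [  0.           0.           1.        ]] [ 0.37532306 -0.0173072   1.14813244] [ 0.17923783  0.01645062 -1.59225879] ['pixels', 'intrinsics', 'xyz', 'rotation']
```

View pics/scene0.png

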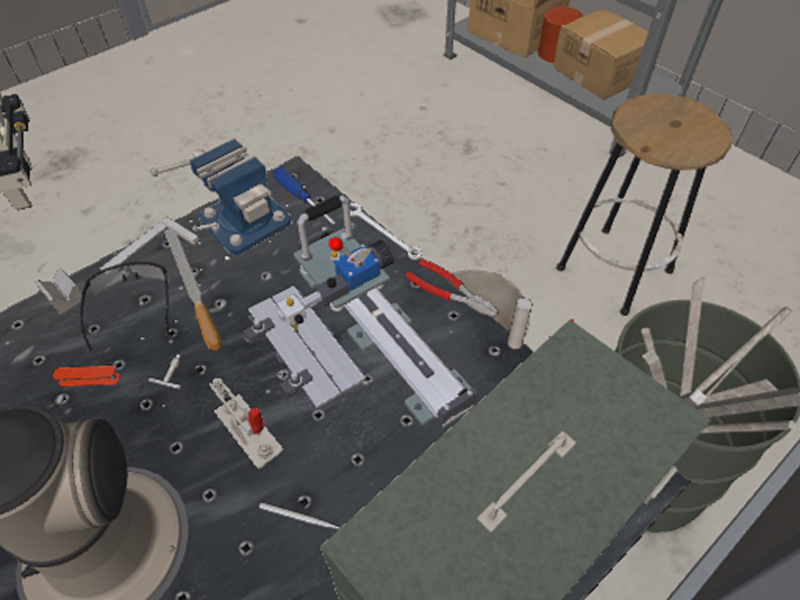

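View pics/top0.png

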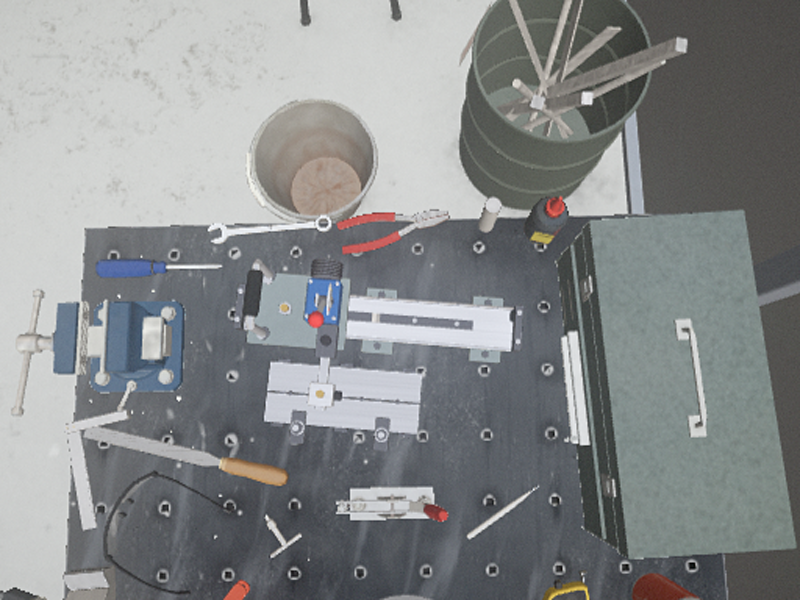

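The scene picture shows the knob at about (335,244) and the handle sleeve at (323,208). In the top picture the knob is at (317,320), the sleeve at (253,297), and the rail runs from (347,307) to (516,333). All are in 800x600 pixels.

```bash
sed -i 's/R=np.array(c\["rotation"\]);/R=Rotation.from_euler("xyz",c["rotation"]).as_matrix()/; 2a from scipy.spatial.transform import Rotation' h.py
python3 - <<'E'
from h import *
import pickle
C=pickle.load(open("c0.pkl","rb"))
def blob(c,u,v,r,f):
    p=c["pixels"].astype(int); m=f(p).astype(np.uint8)
    M=np.zeros_like(m);u,v=int(u*.64),int(v*.64);M[v-r:v+r,u-r:u+r]=1
    n,l,s,ce=cv2.connectedComponentsWithStats(m*M)
    i=1+np.argmax(s[1:,4]);pts=np.argwhere(l==i)[:,::-1];print(s[i],ce[i])
    return ce[i],cv2.minAreaRect(pts.astype(np.float32))
red=lambda p:(p[...,0]>120)&(p[...,1]<70)&(p[...,2]<70)
blk=lambda p:p.max(-1)<50
rk=[];rh=[]
for n,k,h in(("scene",(335,244),(323,208)),("top",(317,320),(253,297))):
    c=C[n]
    a,_=blob(c,*k,14,red);rk.append(ray(c,*a))
    a,b=blob(c,*h,22,blk);print(b);rh.append(ray(c,*b[0]))
print("knob",tri(rk));print("handle",tri(rh))
def atz(c,u,v,z):
    o,d=ray(c,u*.64,v*.64);return o+d*(z-o[2])/d[2]
t=C["top"]
print("plate edges",atz(t,270,362,.01),atz(t,424,374,.01))
for a,b in(((352,294),(516,308)),((347,336),(513,350))):
    p,q=atz(t,*a,.05),atz(t,*b,.05);print("rail",p,q,"yaw",np.arctan2(*(q-p)[:2])) 
E
python3 - <<'E'
import cv2
a=cv2.imread('pics/top0.png')[220:460,200:560];cv2.imwrite('pics/crop1.png',cv2.resize(a,(800,533)))
E
```

```text
[210 152   9   9  59] [214.22033898 155.66101695]
[195 125  24  16 176] [206.94318182 132.82954545]
((206.4000244140625, 132.80001831054688), (8.049844741821289, 23.25510597229004), 63.43495178222656)Traceback (most recent call last):
  File "<stdin>", line 15, in <module>
  File "<stdin>", line 8, in blob
    return _wrapfunc(a, 'argmax', axis=axis, out=out, **kwds)
    return bound(*args, **kwds)
ValueError: attempt to get argmax of an empty sequence
```

View pics/crop1.png

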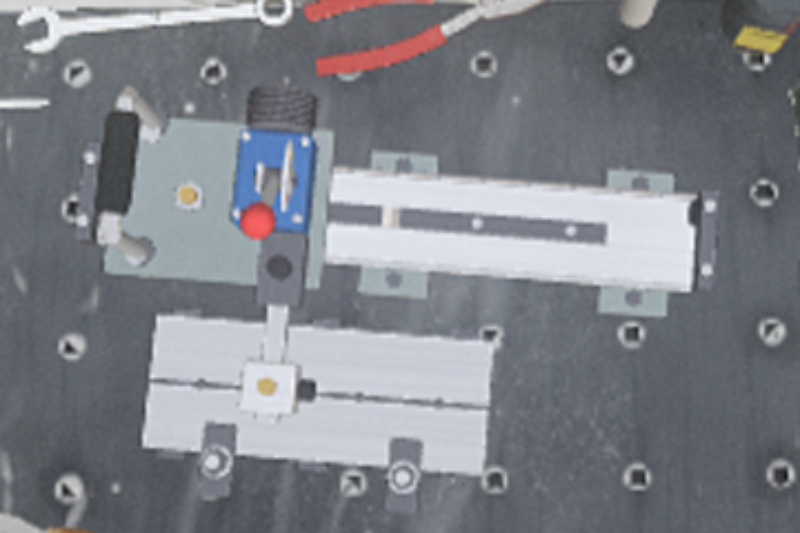

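The crop shows the sleeve from (122,113) to (113,210), the knob at (258,221), rail edges (332,168)-(690,197) and (328,263)-(693,291). A bright notch is visible in the strip at (390,216), and the pointer base is near (266,386).

```bash
python3 - <<'E'
from h import *
import pickle
C=pickle.load(open("c0.pkl","rb"));t=C["top"];s=C["scene"]
red=lambda p:(p[...,0]>110)&(p[...,1]<90)&(p[...,2]<90)
def blob(c,u,v,r,f):
    p=c["pixels"].astype(int);m=f(p).astype(np.uint8);M=np.zeros_like(m);M[v-r:v+r,u-r:u+r]=1
    n,l,st,ce=cv2.connectedComponentsWithStats(m*M);i=1+np.argmax(st[1:,4]);print(st[i],ce[i]);return ce[i]
print("knob",tri([ray(s,*blob(s,214,156,14,red)),ray(t,*blob(t,203,205,10,red))]))
cr=lambda u,v:((u*.45+200)*.64,(v*.45+220)*.64)
print("handle",tri([ray(s,206.7,132.8),ray(t,*cr(118,161))]))
def atz(uv,z):
    o,d=ray(t,*uv);return o+d*(z-o[2])/d[2]
for a,b in(((332,168),(690,197)),((328,263),(693,291))):
    p,q=atz(cr(*a),.05),atz(cr(*b),.05);print("rail",p,q,"yaw",np.degrees(np.arctan2((p-q)[1],(p-q)[0]))-90)
for a,b,z in(((157,317),(493,343),.008),((150,380),(490,408),.008),((122,113),(113,210),.160)):
    p,q=atz(cr(*a),z),atz(cr(*b),z);print(p,q,"yaw",np.degrees(np.arctan2((p-q)[1],(p-q)[0])))
print("notch",[atz(cr(390,216),z) for z in(.03,.05)],"right plate end",atz(cr(490,408),.008),"end block",atz(cr(697,240),.05))
E
```

```text
[210 152  10   9  67] [214.46268657 155.68656716]
[197 199  10  10  37] [201.91891892 202.45945946]
knob (array([0.51749382, 0.11304722, 0.16073141]), [np.float64(0.0024654645885764524), np.float64(0.0024654645885762937)])
handle (array([0.55627554, 0.20139837, 0.15173514]), [np.float64(0.0008563108043719214), np.float64(0.0008563108043718066)])
rail [0.5669973 0.0738493 0.05     ] [ 0.54064781 -0.1735468   0.05      ] yaw -6.0794990936284705
rail [0.50070186 0.07721053 0.05      ] [ 0.4756592  -0.17241691  0.05      ] yaw -5.728754427600151
[0.46975257 0.20298002 0.008     ] [ 0.44597244 -0.0354866   0.008     ] yaw 84.3052349559327
[0.42540927 0.20747845 0.008     ] [ 0.40062094 -0.03215421  0.008     ] yaw 84.09415512426449
[0.58626007 0.19710894 0.16      ] [0.52450771 0.20186109 0.16      ] yaw -4.400522272294289
notch [array([0.53519522, 0.03494091, 0.03      ]), array([0.53233559, 0.03400635, 0.05      ])] right plate end [ 0.40062094 -0.03215421  0.008     ] end block [ 0.51065839 -0.17688563  0.05      ]
```

Emit:
step_arm([
  [[-0.4,-0.2,-0.2],-0.02],
  [[-1.2,-0.6,-0.4],-0.05],
  [[-2.0,-1.1,-0.5],-0.08],
  [[-2.9,-1.5,-0.5],-0.11],
  [[-3.7,-2.0,-0.5],-0.14],
  [[-4.6,-2.5,-0.5],-0.17],
  [[-5.4,-2.9,-0.5],-0.2],
  [[-6.3,-3.4,-0.5],-0.23],
  [[-7.0,-3.8,-0.5],-0.25],
  [[-7.4,-4.0,-0.5],-0.25],
], hand=80, squeeze=10)

```text
time: 1.35
tool_pos: [0.5163, 0.1113, 0.2731]
tool_rot: [-3.141, -0.001, 3.036]
contact_force: [-0.4, 1.0, -0.4]
opening: 0.0628
grip_force: 0.0
```

```bash
cat >> h.py <<'E'
def wpose(s): return np.array(s["tool_pos"]),Rotation.from_euler("xyz",s["tool_rot"]).as_matrix()
def wray(c,s,u,v):
    K=np.array(c["intrinsics"]);f=K[0,0];du,dv=u-K[0,2],v-K[1,2];r=np.hypot(du,dv);th=r/f
    d=np.array([np.sin(th)*du/r,-np.sin(th)*dv/r,-np.cos(th)])
    T=np.array(c["T_tool_cam"]);p,R=wpose(s);return p+R@T[:3,3],R@T[:3,:3]@d
def snap(tag):
    import pickle
    s=robot.observe();c=cam("wrist");pickle.dump((s,c),open(tag+".pkl","wb"))
    cv2.imwrite(f"pics/{tag}.png",cv2.resize(c["pixels"][:,:,::-1],(800,600),interpolation=cv2.INTER_CUBIC));return s,c
E
python3 - <<'E'
from h import *
s,c=snap("w1");print(s["time"],s["tool_pos"],s["tool_rot"],s["contact_force"],s["opening"],c["T_tool_cam"],c["intrinsics"])
E
```

```text
1.35 [0.51632633 0.11130143 0.27311681] [-3.14127067e+00 -8.24851308e-04  3.03563153e+00] [-0.4231327   1.03580089 -0.43941278] 0.06279805173602801 [[-1.27304823e-03  9.52139178e-01  3.05662174e-01  8.37070253e-02]
 [ 9.99998067e-01  1.67017267e-03 -1.03771777e-03  7.22714229e-04]
 [-1.49856035e-03  3.05660262e-01 -9.52139464e-01 -1.41389415e-01]
 [ 0.00000000e+00  0.00000000e+00  0.00000000e+00  1.00000000e+00]] [[297.31863964   0.         258.31487942]
 [  0.         297.31863964 188.73947409]
 [  0.           0.           1.        ]]
```

View pics/w1.png

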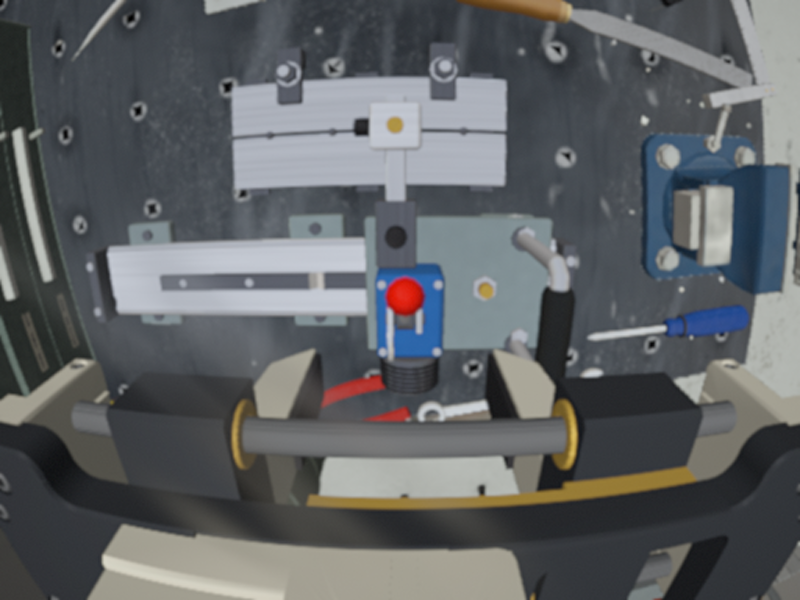

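The wrist view shows the knob at (405,296), with the jaws straddling its line. The sleeve runs from about (558,288) down and is partly hidden, and the notch is at (316,280).

```bash
python3 - <<'E'
from h import *
import pickle
C=pickle.load(open("c0.pkl","rb"));t=C["top"];s=C["scene"];ws,wc=pickle.load(open("w1.pkl","rb"))
def red(c,u,v,r=18):
    p=c["pixels"].astype(int);m=((p[...,0]>100)&(p[...,1]<.55*p[...,0])&(p[...,2]<.55*p[...,0])).astype(np.uint8);M=np.zeros_like(m);M[v-r:v+r,u-r:u+r]=1
    n,l,st,ce=cv2.connectedComponentsWithStats(m*M);i=1+np.argmax(st[1:,4]);print(st[i],ce[i]);return ce[i]
k=[ray(s,*red(s,214,156,14)),ray(t,*red(t,202,204,10)),wray(wc,ws,*red(wc,259,189))]
print(tri(k),tri(k[:2]),tri(k[::2]),tri(k[1:]))
a=np.radians(-5.85);X=np.array([np.cos(a),np.sin(a)]);Y=np.array([-np.sin(a),np.cos(a)])
kn=tri(k)[0];h=np.array([.5563,.2014]);print("knob-handle in track",(kn[:2]-h)@X,(kn[:2]-h)@Y)
print("railmid-handle",(np.array([.5338,.0755])-h)@X,"knob in tool",wpose(ws)[1].T@(kn-wpose(ws)[0]))
E
```

```text
[210 152   9   9  63] [214.31746032 155.79365079]
[197 199  10  11  77] [201.77922078 204.23376623]
[247 178  24  24 443] [258.68397291 189.56207675]
(array([0.51478088, 0.1126363 , 0.16190122]), [np.float64(0.0007845479815944089), np.float64(0.0010487139872696672), np.float64(0.00027416968804088126)]) (array([0.51479147, 0.11242509, 0.16226554]), [np.float64(0.0009094055619211646), np.float64(0.0009094055619209697)]) (array([0.51421317, 0.11284738, 0.16223796]), [np.float64(0.00021326641761338762), np.float64(0.00021326641761328484)]) (array([0.51635346, 0.11268324, 0.1564754 ]), [np.float64(9.445706037054535e-05), np.float64(9.445706037041619e-05)])
knob-handle in track -0.032255698405458375 -0.09253324500306531
railmid-handle -0.009550534205042012 knob in tool [0.00158622 0.00119975 0.11121655]
```

Emit:
step_arm([
  [[0.02,0.02,0.4],0],
  [[0.02,0.02,0.9],0],
  [[0.02,0.02,1.4],0],
  [[0.02,0.02,1.7],0],
  [[0.02,0.02,1.85],0],
  [[0.02,0.02,1.85],0],
])

```text
time: 2.15
tool_pos: [0.5138, 0.1151, 0.1625]
tool_rot: [-3.142, -0.001, 3.038]
contact_force: [-0.8, -1.0, -0.0]
opening: 0.0629
grip_force: 0.0
```

Emit:
step_arm([
  [[0,0,0],0],
  [[0,0,0],0],
  [[0,0,0],0],
  [[0,0,0],0],
  [[0,0,0],0],
  [[0,0,0],0],
], hand=255, squeeze=8)

```text
time: 2.9
tool_pos: [0.514, 0.1128, 0.1629]
tool_rot: [-3.138, -0.0, 3.038]
contact_force: [-1.7, -9.1, 2.4]
opening: 0.0213
grip_force: 8.0
```

Emit:
step_arm([
  [[0,-0.04,0],0],
  [[0,-0.04,0],0],
])

```text
time: 3.15
tool_pos: [0.514, 0.1122, 0.1629]
tool_rot: [-3.141, 0.0, 3.038]
contact_force: [-1.5, -2.2, 1.6]
opening: 0.022
grip_force: 8.0
```

Emit:
step_arm([
  [[-0.05,0,-0.03],0],
  [[-0.1,0,-0.06],0],
  [[-0.15,0,-0.085],0],
  [[-0.2,0,-0.108],0],
  [[-0.25,0,-0.128],0],
  [[-0.31,0,-0.148],0],
  [[-0.37,0,-0.165],0],
  [[-0.42,0,-0.177],0],
  [[-0.42,0,-0.177],0],
])

```text
time: 4.28
tool_pos: [0.5392, 0.1098, 0.173]
tool_rot: [-3.142, -0.0, 3.038]
contact_force: [-1.3, -4.2, -9.4]
opening: 0.0215
grip_force: 8.0
```

```bash
python3 - <<'E'
from h import *
import pickle
s,c=snap("w2");sc=cam("scene");pickle.dump(sc,open("s2.pkl","wb"))
K=(c["pixels"][130:280,180:360,::-1]);S=sc["pixels"][110:210,150:270,::-1]
cv2.imwrite("pics/m2.png",np.vstack([cv2.resize(K,(360,300)),cv2.resize(S,(360,300))]).copy() if 0 else np.hstack([cv2.resize(K,(400,333)),cv2.resize(S,(400,333))]))
E
```

```text
(no output)
```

View pics/m2.png

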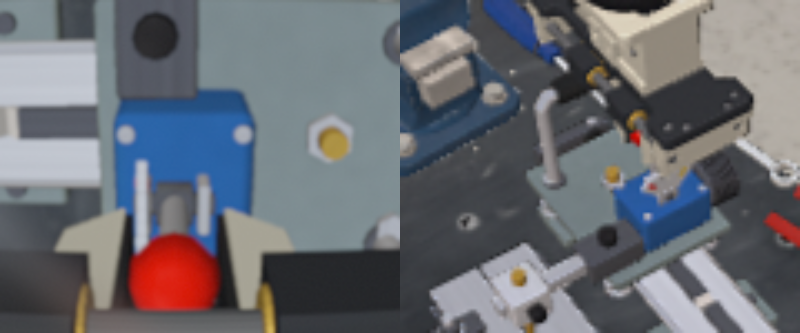

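The wrist crop on the left shows the knob centred near (173,278), between the jaws. The stem goes down to about (176,200), between the quadrant plates. The scene crop on the right shows the jaws holding the knob, with the carriage not moved.

```bash
python3 - <<'E'
from h import *
import pickle
from scipy.optimize import least_squares
s,c=pickle.load(open("w2.pkl","rb"))
p=c["pixels"].astype(int);m=((p[...,0]>90)&(p[...,1]<.5*p[...,0])&(p[...,2]<.5*p[...,0])).astype(np.uint8)
M=np.zeros_like(m);M[225:275,230:290]=1;m*=M
ct=max(cv2.findContours(m,0,cv2.CHAIN_APPROX_NONE)[0],key=len)[:,0,:].astype(float)
e=ct[(ct[:,1]<262)]
r=least_squares(lambda q:np.hypot(e[:,0]-q[0],e[:,1]-q[1])-q[2],[258,255,20],loss="soft_l1").x
print("circle",r,ct.min(0),ct.max(0))
a=np.radians(-5.85);X=np.array([np.cos(a),np.sin(a)])
k0=np.array([.5147,.1126])@X
o,d=wray(c,s,*r[:2])
print("tool",s["tool_pos"],"toolX",s["tool_pos"][:2]@X-k0)
for z in(.165,.17,.1725,.174):
    P=o+d*(z-o[2])/d[2];print(z,P,"lat from start",P[:2]@X-k0)
for th0 in(-.5,-.55,-.6,-.65):
    f=lambda t:((lambda z:(o+d*(z-o[2])/d[2])[:2]@X)(.104+.07*np.cos(t))-k0)-.07*(np.sin(t)-np.sin(th0))
    from scipy.optimize import brentq
    print(th0,.104+.07*np.cos(th0),brentq(f,-.6,.5))
E
```

```text
circle [257.54719231 255.62764966  19.78265223] [238. 235.] [277. 269.]
tool [0.53916514 0.10979108 0.17301743] toolX 0.024624027875501442
0.165 [0.54414075 0.10966414 0.165     ] lat from start 0.0295866598170329
0.17 [0.54119146 0.109983   0.17      ] lat from start 0.026620233708472885
0.1725 [0.53971682 0.11014242 0.1725    ] lat from start 0.025137020654192987
0.174 [0.53883203 0.11023808 0.174     ] lat from start 0.02424709282162496
-0.5 0.16543077933232608 -0.12850032142556383
-0.55 0.1636767165441654 -0.16867870750448094
-0.6 0.1617734930436775 -0.2070590977637803
-0.65 0.1597258658984339 -0.24367658970901018
```

Emit:
step_arm([
  [[-0.05,0,0.01],0],
  [[-0.1,0,0.01],0],
  [[-0.15,0,0.0],0],
  [[-0.19,0,0.0],0],
  [[-0.22,0,0],0],
  [[-0.22,0,0],0],
])

```text
time: 5.12
tool_pos: [0.5523, 0.1086, 0.174]
tool_rot: [3.141, 0.001, 3.038]
contact_force: [-2.0, -4.1, -3.9]
opening: 0.0216
grip_force: 8.0
```

Emit:
step_arm([
  [[0,0,0],0],
  [[0,0,0],0],
  [[0,0,0],0],
  [[0,0,-0.4],0],
  [[0,0,-0.9],0],
  [[0.4,0,-1.4],0],
  [[0.9,0,-1.5],0],
  [[1.3,0,-1.5],0],
  [[1.5,0,-1.5],0],
  [[1.5,0,-1.5],0],
], hand=80)

```text
time: 6.38
tool_pos: [0.4626, 0.118, 0.2637]
tool_rot: [3.141, 0.001, 3.038]
contact_force: [-0.1, -0.0, -0.0]
opening: 0.0631
grip_force: 0.0
```

```bash
python3 - <<'E'
from h import *
import pickle
s,c=snap("w3");sc=cam("scene");pickle.dump(sc,open("s3.pkl","wb"));t=cam("top");pickle.dump(t,open("t3.pkl","wb"))
print(s["tool_pos"],s["tool_rot"])
r=lambda a:cv2.resize(a[:,:,::-1],(400,300),interpolation=cv2.INTER_CUBIC)
cv2.imwrite("pics/m3.png",np.vstack([np.hstack([r(c["pixels"][100:280,180:420]),r(sc["pixels"][130:220,170:290])]),np.hstack([r(t["pixels"][160:250,150:270]),r(sc["pixels"])])]))
E
```

```text
[0.46260273 0.11799667 0.26370541] [3.14119238e+00 1.01683345e-03 3.03815098e+00]
```

View pics/m3.png

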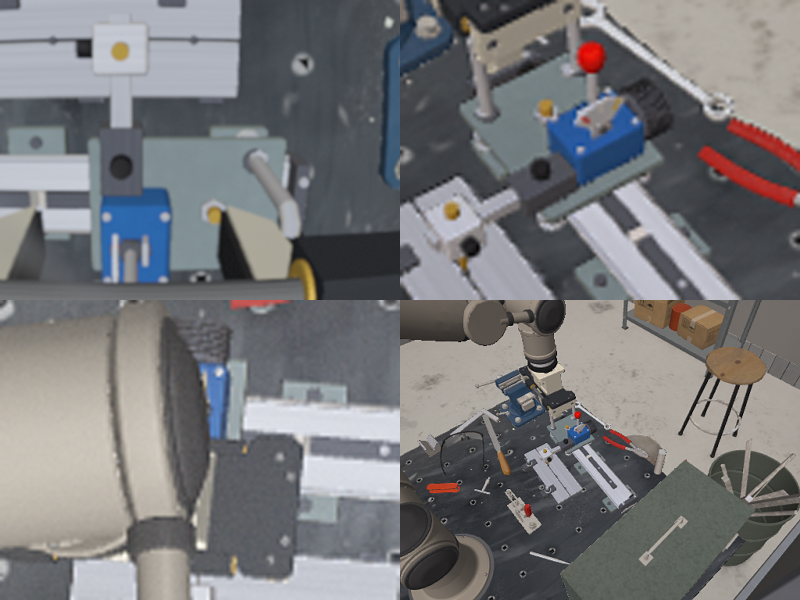

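The scene crop at top right shows the knob at (591,57) with its stem straight below to (591,98), so it looks vertical. I'll check that against a projected vertical line.

```bash
python3 - <<'E'
from h import *
import pickle
c=pickle.load(open("s3.pkl","rb"));p=c["pixels"].astype(int)
m=((p[...,0]>90)&(p[...,1]<.55*p[...,0])&(p[...,2]<.55*p[...,0])).astype(np.uint8);M=np.zeros_like(m);M[138:156,218:238]=1
n,l,st,ce=cv2.connectedComponentsWithStats(m*M);i=1+np.argmax(st[1:,4]);print("knob",st[i],ce[i])
K=np.array(c["intrinsics"]);R=Rotation.from_euler("xyz",c["rotation"]).as_matrix()
def proj(P):
    q=R.T@(np.array(P)-c["xyz"]);return np.array([K[0,2]+K[0,0]*q[0]/-q[2],K[1,2]-K[1,1]*q[1]/-q[2]])
for v in range(150,163):print(v,p[v,221:236].sum(-1)//3)
a=np.radians(-5.85);X=np.array([np.cos(a),np.sin(a),0]);k0=np.array([.5147,.1126,.162])
for th0 in(-.5,-.55,-.6,-.65):
    pv=k0-.07*np.array([X[0]*np.sin(th0),X[1]*np.sin(th0),0]);pv[2]=.104
    print(th0,[(t,proj(pv+.07*(X*np.sin(t)+np.array([0,0,np.cos(t)]))).round(2)) for t in(-.1,0,.1)],"stem z.128:",[proj(pv+.024*(X*np.sin(t)+np.array([0,0,np.cos(t)]))).round(2) for t in(-.1,0,.1)])
E
```

```text
knob [223 142   9  10  68] [226.88235294 146.55882353]
150 [159 149 137  94  63  63  63  58  47  54  71  72  74  75  73]
151 [183 143 110  90  72  56  50  42  48  70  72  71  73  74  74]
152 [124  88  77  65  65 137 142 118  79  71  73  71  75  77  80]
153 [121 122 123 123 109 144 146 123  82  69  69  71  73  74  76]
154 [125 126 127 127 110 142 147 125  83  69  67  69  75  75  73]
155 [125 125 126 125 121 145 146 126  81  66  67  67  71  71  70]
156 [126 125 125 124 123 145 146 127 107  75 107 151  90  65  68]
157 [124 124 125 124 122 142 146 127 107  86 137 180 129  69  58]
158 [123 124 124 124 123 147 148 129  96  89  86 112 128 117  79]
159 [125 124 125 126 125 139 145 128  90 128 176 160 157 145 122]
160 [125 126 125  99  97 123 143 155 187 175 152 139 139 132 113]
161 [127  99  99  92  58 123 174 171 154 147 136 133 135 117 129]
162 [108  93  59 113 168 194 179 147 139 142 135 134 128 116 122]
-0.5 [(-0.1, array([223.21, 148.09])), (0, array([225.53, 146.83])), (0.1, array([227.87, 145.77]))] stem z.128: [array([225.85, 159.65]), array([226.62, 159.23]), array([227.39, 158.86])]
-0.55 [(-0.1, array([224.22, 147.59])), (0, array([226.54, 146.33])), (0.1, array([228.87, 145.27]))] stem z.128: [array([226.82, 159.15]), array([227.59, 158.73]), array([228.36, 158.37])]
-0.6 [(-0.1, array([225.2, 147.1])), (0, array([227.52, 145.84])), (0.1, array([229.84, 144.79]))] stem z.128: [array([227.77, 158.67]), array([228.53, 158.25]), array([229.3 , 157.89])]
-0.65 [(-0.1, array([226.15, 146.63])), (0, array([228.46, 145.37])), (0.1, array([230.78, 144.32]))] stem z.128: [array([228.68, 158.21]), array([229.44, 157.78]), array([230.21, 157.42])]
```

Emit:
step_arm([
  [[-0.3,0.3,0],0],
  [[-0.7,0.8,0],0],
  [[-1.1,1.2,0],0],
  [[-1.35,1.5,0],0],
  [[-1.4,1.54,0],0],
  [[-1.4,1.54,0],0],
])

```text
time: 7.28
tool_pos: [0.5557, 0.2007, 0.2628]
tool_rot: [-3.141, -0.001, 3.038]
contact_force: [0.6, -1.3, -0.8]
opening: 0.063
grip_force: 0.0
```

```bash
python3 - <<'E'
from h import *
s,c=snap("w4");print(s["tool_pos"],s["tool_rot"])
cv2.imwrite("pics/m4.png",cv2.resize(c["pixels"][130:310,120:360,::-1],(800,600),interpolation=cv2.INTER_CUBIC))
E
```

```text
[0.55569478 0.20066375 0.26277791] [-3.14115419e+00 -9.37214679e-04  3.03772706e+00]
```

View pics/m4.png

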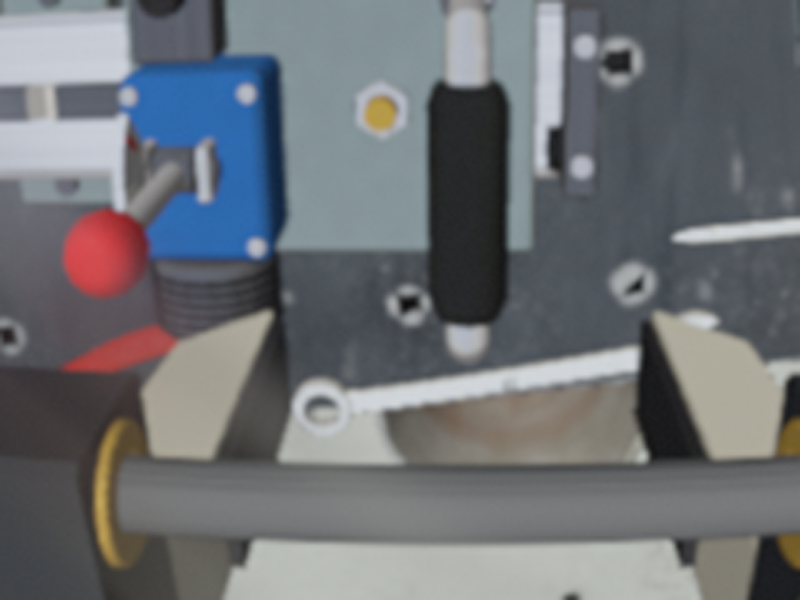

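The wrist crop shows the knob at (105,253) with its stem running to the slot at (180,168). The sleeve runs from (468,85) to (467,320), centred near (467,202), and is parallel to the jaws' pads.

```bash
python3 - <<'E'
from h import *
import pickle
from scipy.optimize import least_squares
C=pickle.load(open("c0.pkl","rb"));s3=pickle.load(open("s3.pkl","rb"));s1,w1=pickle.load(open("w1.pkl","rb"));s4,w4=pickle.load(open("w4.pkl","rb"))
cr=lambda u,v:(120+u*.3,130+v*.3)
p=w4["pixels"].astype(int);m=((p[...,0]>100)&(p[...,1]<.5*p[...,0])&(p[...,2]<.5*p[...,0])).astype(np.uint8);M=np.zeros_like(m);M[190:222,136:167]=1
n,l,st,ce=cv2.connectedComponentsWithStats(m*M);i=1+np.argmax(st[1:,4]);kc=ce[i];print("knob px",st[i],kc)
a=np.radians(-5.85);X=np.array([np.cos(a),np.sin(a),0]);Y=np.array([-np.sin(a),np.cos(a),0]);Z=np.array([0,0,1.])
perp=lambda r,P:(np.eye(3)-np.outer(r[1],r[1]))@(P-r[0])
def ld(r,A,B): # signed distance ray-line
    n=np.cross(r[1],B-A);return n@(A-r[0])/np.linalg.norm(n)
k0=[ray(C["scene"],214.32,155.79),ray(C["top"],201.78,204.23),wray(w1,s1,258.68,189.56)]
k1=[ray(s3,226.95,146.6),wray(w4,s4,*kc)]
stm=[wray(w4,s4,*cr(146,210)),wray(w4,s4,*cr(168,184)),ray(s3,227.2,154.),ray(s3,227.25,158)]
def res(q):
    pv=np.array([q[0],q[1],.104+q[4]]);A=pv+.07*(X*np.sin(q[2])+Z*np.cos(q[2]));B=pv+.07*(X*np.sin(q[3])+Z*np.cos(q[3]))
    return np.concatenate([perp(r,A) for r in k0]+[perp(r,B) for r in k1]+[[ld(r,pv,B) for r in stm],[q[4]]])*1e3
r=least_squares(res,[.55,.11,-.55,0,0]);print("pivot,th0,th1,dz",r.x.round(4));print(r.fun.round(1))
print("sd",np.sqrt(np.diag(np.linalg.inv(r.jac.T@r.jac))).round(3))
print("knob now",tri(k1))
o,d=wray(w4,s4,*cr(467.5,202))
P=o+d*(.162-o[2])/d[2];print("handle at z .162",P,"tool",s4["tool_pos"],"in tool",wpose(s4)[1].T@(P-s4["tool_pos"]))
print(tri([ray(C["scene"],206.7,132.8),(o,d)]))
E
```

```text
knob px [140 193  24  26 451] [150.70731707 205.25498891]
pivot,th0,th1,dz [ 5.514e-01  1.087e-01 -5.586e-01  5.000e-04 -4.000e-04]
[ 0.7 -0.1  0.3 -1.   0.6 -0.1  0.2 -0.3  0.1 -0.3  0.6  0.3  0.2  0.6
 -0.2  0.8  0.3  0.3  1.  -0.4]
sd [0.001 0.    0.019 0.022 0.001]
knob now (array([0.55144804, 0.1079146 , 0.1733904 ]), [np.float64(0.00015430443432639057), np.float64(0.00015430443432646988)])
handle at z .162 [0.55160976 0.20370383 0.162     ] tool [0.55569478 0.20066375 0.26277791] in tool [0.00428375 0.00264436 0.10078082]
(array([0.55596123, 0.20328214, 0.15003931]), [np.float64(0.00044264386831160306), np.float64(0.00044264386831172786)])
```

Emit:
step_arm([
  [[0,0.04,0.4],0],
  [[0,0.04,0.9],0],
  [[0,0.04,1.3],0],
  [[0,0.04,1.65],0],
  [[0,0.04,1.8],0],
  [[0,0.04,1.8],0],
])

```text
time: 8.07
tool_pos: [0.5557, 0.203, 0.1554]
tool_rot: [-3.141, -0.0, 3.037]
contact_force: [0.6, -1.5, 0.9]
opening: 0.0629
grip_force: 0.0
```

Emit:
step_arm([
  [[0,0,0],0],
  [[0,0,0],0],
  [[0,0,0],0],
  [[0,0,0],0],
  [[0,0,0],0],
  [[0,0,0],0],
], hand=255, squeeze=20)

```text
time: 8.82
tool_pos: [0.556, 0.2031, 0.1555]
tool_rot: [-3.141, 0.0, 3.038]
contact_force: [-0.1, -2.7, 1.1]
opening: 0.0214
grip_force: 20.0
```

Emit:
step_arm([
  [[0,-0.05,0],0],
  [[0,-0.15,0],0],
  [[0,-0.3,0],0],
  [[0,-0.5,0],0],
  [[0,-0.7,0],0],
  [[0,-0.9,0],0],
  [[0,-1.1,0],0],
  [[0,-1.25,0],0],
  [[0,-1.3,0],0],
  [[0,-1.3,0],0],
])

```text
time: 10.07
tool_pos: [0.548, 0.1255, 0.1554]
tool_rot: [-3.141, 0.0, 3.038]
contact_force: [-0.2, -0.5, 1.4]
opening: 0.0212
grip_force: 20.0
```

```bash
python3 - <<'E'
from h import *
import pickle
C=pickle.load(open("c0.pkl","rb"));s1,w1=pickle.load(open("w1.pkl","rb"));a=np.radians(-5.85);Y=np.array([-np.sin(a),np.cos(a)])
cr=lambda u,v:((u*.45+200)*.64,(v*.45+220)*.64)
tr=lambda top,w:tri([ray(C["top"],*cr(*top)),wray(w1,s1,w[0]*.64,w[1]*.64)])
cap=tr((266,386),(395,124));end=tr((490,408),(233,136));print(cap,end,"travel",(cap[0][:2]-end[0][:2])@Y-.008)
print(robot.observe()["contact_force"])
E
```

```text
(array([0.41504306, 0.11646195, 0.08679599]), [np.float64(0.0016199405416556327), np.float64(0.0016199405416556436)]) (array([ 0.39885426, -0.03164477,  0.00159052]), [np.float64(0.001998227096459071), np.float64(0.0019982270964592317)]) travel 0.14098543122362228
[-0.17219152 -0.45519015  1.36317818]
```

Emit:
step_arm([
  [[0,-0.1,0],0],
  [[0,-0.25,0],0],
  [[0,-0.4,0],0],
  [[0,-0.55,0],0],
  [[0,-0.65,0],0],
  [[0,-0.7,0],0],
])

```text
time: 10.82
tool_pos: [0.5437, 0.0844, 0.1555]
tool_rot: [3.141, 0.001, 3.038]
contact_force: [1.7, 4.8, 0.2]
opening: 0.021
grip_force: 20.0
```

Emit:
step_arm([
  [[0,-0.02,0],0],
  [[0,-0.04,0],0],
  [[0,-0.05,0],0],
])

```text
time: 11.2
tool_pos: [0.5434, 0.0811, 0.1554]
tool_rot: [3.141, 0.0, 3.038]
contact_force: [1.8, 4.8, 1.9]
opening: 0.021
grip_force: 20.0
```

Emit:
step_arm([
  [[0,-0.02,0],0],
  [[0,-0.04,0],0],
  [[0,-0.05,0],0],
])

```text
time: 11.58
tool_pos: [0.543, 0.078, 0.1554]
tool_rot: [3.142, 0.0, 3.038]
contact_force: [2.5, 3.9, 1.6]
opening: 0.0213
grip_force: 20.0
```

Emit:
step_arm([
  [[0,-0.02,0],0],
  [[0,-0.04,0],0],
  [[0,-0.05,0],0],
])

```text
time: 11.95
tool_pos: [0.5427, 0.075, 0.1554]
tool_rot: [3.141, 0.0, 3.038]
contact_force: [2.2, 4.6, 1.8]
opening: 0.0214
grip_force: 20.0
```

Emit:
step_arm([
  [[0,-0.02,0],0],
  [[0,-0.04,0],0],
  [[0,-0.05,0],0],
])

```text
time: 12.32
tool_pos: [0.5424, 0.072, 0.1554]
tool_rot: [3.142, 0.0, 3.038]
contact_force: [3.2, 4.8, 1.6]
opening: 0.0212
grip_force: 20.0
```

Emit:
step_arm([
  [[0,-0.015,0],0],
  [[0,-0.03,0],0],
])

```text
time: 12.58
tool_pos: [0.5422, 0.07, 0.1555]
tool_rot: [-3.141, 0.0, 3.038]
contact_force: [2.9, 2.8, 2.9]
opening: 0.0211
grip_force: 20.0
```

Emit:
step_arm([
  [[0,-0.015,0],0],
  [[0,-0.03,0],0],
])

```text
time: 12.82
tool_pos: [0.542, 0.0679, 0.1554]
tool_rot: [-3.141, 0.0, 3.038]
contact_force: [2.9, -0.8, 2.7]
opening: 0.0215
grip_force: 20.0
```

Emit:
step_arm([
  [[0,-0.01,0],0],
  [[0,-0.02,0],0],
])

```text
time: 13.08
tool_pos: [0.5419, 0.0667, 0.1554]
tool_rot: [-3.141, 0.0, 3.038]
contact_force: [2.3, -2.4, 2.8]
opening: 0.0212
grip_force: 20.0
```

Emit:
step_arm([
  [[0,-0.01,0],0],
  [[0,-0.02,0],0],
])

```text
time: 13.32
tool_pos: [0.5418, 0.0658, 0.1554]
tool_rot: [-3.141, 0.0, 3.038]
contact_force: [3.2, -3.4, 3.5]
opening: 0.021
grip_force: 20.0
```

Emit:
step_arm([
  [[0,-0.01,0],0],
  [[0,-0.02,0],0],
])

```text
time: 13.58
tool_pos: [0.5417, 0.0649, 0.1554]
tool_rot: [3.142, 0.0, 3.038]
contact_force: [3.3, -3.3, 2.9]
opening: 0.0214
grip_force: 20.0
```

Emit:
step_arm([
  [[0,-0.01,0],0],
  [[0,-0.015,0],0],
])

```text
time: 13.82
tool_pos: [0.5416, 0.0645, 0.1554]
tool_rot: [3.141, 0.001, 3.038]
contact_force: [3.7, -0.3, 3.1]
opening: 0.0213
grip_force: 20.0
```

Emit:
step_arm([
  [[0,-0.01,0],0],
  [[0,-0.015,0],0],
])

```text
time: 14.08
tool_pos: [0.5416, 0.0642, 0.1554]
tool_rot: [3.14, 0.001, 3.038]
contact_force: [5.1, 3.4, 2.6]
opening: 0.0213
grip_force: 20.0
```

Emit:
step_arm([
  [[0,-0.01,0],0],
  [[0,-0.01,0],0],
])

```text
time: 14.32
tool_pos: [0.5416, 0.0641, 0.1554]
tool_rot: [3.139, 0.001, 3.038]
contact_force: [5.5, 4.8, 3.1]
opening: 0.0213
grip_force: 20.0
```

Emit:
step_arm([
  [[0,0.015,0],0],
  [[0,0.015,0],0],
  [[0,0.015,0],0],
  [[0,0.015,0],0],
])

```text
time: 14.82
tool_pos: [0.5416, 0.0642, 0.1554]
tool_rot: [3.14, 0.001, 3.038]
contact_force: [5.3, 2.4, 3.9]
opening: 0.0214
grip_force: 20.0
```

```bash
python3 - <<'E'
from h import *
s=robot.observe();print(s["time"],s["tool_pos"],s["contact_force"],s["qvel"].round(4));w,c=snap("w5");sc=cam("scene")
r=lambda a:cv2.resize(a[:,:,::-1],(400,300),interpolation=cv2.INTER_CUBIC)
cv2.imwrite("pics/m5.png",np.hstack([r(c["pixels"]),r(sc["pixels"][120:240,170:330])]))
E
```

```text
14.825 [0.54160168 0.06417414 0.15542405] [5.31833017 2.36164716 3.9231748 ] [ 0.     -0.0007 -0.0009  0.0019  0.0011 -0.001 ]
```

View pics/m5.png

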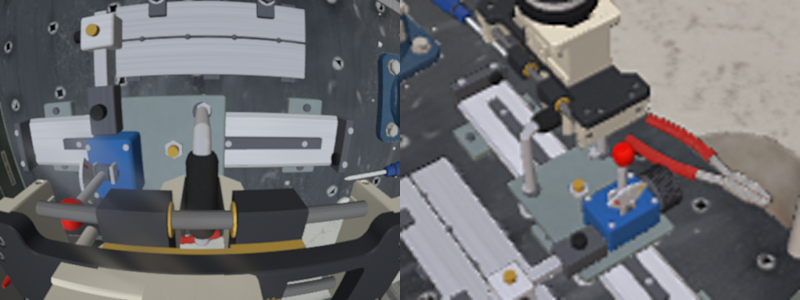

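The picture shows the torch block near the right end of the plates, the lever still upright, the jaws on the sleeve, and the bystanders in view undisturbed. I'll ease off the remaining push and hand in.

Emit:
step_arm([
  [[-0.01,0.01,0],0],
  [[-0.01,0.01,0],0],
  [[-0.01,0.01,0],0],
  [[-0.01,0.01,0],0],
])

```text
time: 15.42
tool_pos: [0.5416, 0.0642, 0.1554]
tool_rot: [3.141, -0.001, 3.038]
contact_force: [1.7, 0.6, 5.3]
opening: 0.0214
grip_force: 20.0
```

```bash
python3 - <<'E'
from h import *
s=robot.observe();print(s["tool_pos"],s["contact_force"],s["grip_force"])
if abs(s["tool_pos"][1]-.0642)<.0006: print(robot.hand_in())
E
```

```text
[0.54162246 0.06418947 0.15539298] [1.65787147 0.55617733 5.34091091] 20.000702887773514
the job is handed in; nothing more can be done
None
```

Job handed in at 15.4 s: the clutch lever measured upright (0.00 ± 0.02 rad), and the carriage slid right about 140 mm until it settled in what felt like the notch, at rest with the handle still gripped at 20 N; no verdict was returned.

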